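# Four clicks on the can seamer's dial

### The arm

A 6-joint arm with a two-finger parallel gripper is mounted at the origin on the work surface. World frame = base frame: x ahead of the robot, y to its left, z up, the work surface at z = 0. Lengths are in m, angles in degrees, forces in N, time in s.
With the tool pointing down it reaches from about 0.35 to 0.95 m from the base axis. Payload 17.4 kg.
Tool frame: the origin (TCP) lies midway between the tips of the shut fingers; the grasp point (between the pads) lies grip_depth behind it (grip_depth is the distance from the TCP to the grasp point, in m); z points along the fingers, y is the line along which they close (so a half turn about z gives the same grasp; the last joint's range is limited). The gripper opens to 93 mm and grips with 3 to 60 N. Pads are 15 mm wide; open, the fingers measure 128 mm over their backs; the gripper's body (75 mm by 188 mm) begins 65 mm behind the grasp point.
Start: joints at [-74.015, 6.646, 82.598, -0, 90.757, -2.166], TCP at [0.21, -0.641, 0.219] pointing down, gripper open.
Joint ranges: [-162.19, 162.19], [-47.58, 125.68], [4.15, 143.07], [-65.23, 245.23], [0.69, 171.88], [-170.13, 170.13]. Speed limits (degrees/s): [108.29, 108.29, 127.2, 180, 180, 180].

### API

Orientations are given as [roll, pitch, yaw] about the fixed x, y, z axes, in that order (R = Rz(yaw) Ry(pitch) Rx(roll)).
In Python, from rig import * gives the robot as it stands.
- The arm moves only by the tool carry_out, never from a script. Its argument "deltas" is a list of rows, each an object with "xyz": the shift along the world's x, y, z in cm, a list of three; "delta_rot": the turn, a rotation vector about the world's x, y, z in degrees, a list of three; "gripper": the finger opening in cm, from 0 to 9.3. A call has 1 to 12 rows; each row is the pose to reach, as a shift and turn from the pose commanded when the call began; what a row does not reach only later rows make up. A row lasts 1/10 s, in which the tool goes at most 50 mm and 8.59 degrees, less where a joint would pass 70% of its speed; a pose out of reach is approached as far as the arm can. A call with a gripper value outside its range is refused whole. The fingers move at their own pace and stop on an object; "force" is the grip in N (left out, the last holds). Time passes only in rows, so rows that repeat a pose let the fingers close. It gives the time, the measured TCP pose, the force, the opening and the grip force at its end, in the units of the state.
- get_obs(): the state, without advancing time (a new reading comes with each control period).
- grab_frame(name): name is "scene" or "top" or "wrist"; returns a dict with "img" (420x560x3 uint8, blue, green, red), "z_map" (420x560 float32, m along the optical axis (not along the pixel's ray), 0 where there is no reading), "fovy" (degrees; the focal length in pixels is half the picture's height over the tangent of half this angle, whatever the lens; pixels are square), "cx", "cy" (the principal point, pixels), "rvec" (rotation vector, rad) and "tvec" (3), from world to camera coordinates, as OpenCV has them; the wrist camera has in their place "mount" (4x4, takes a point from camera to tool coordinates, whose origin is the TCP and whose axes are the flange's). Camera axes: x right, y down, z forward; pixel columns grow to the right and rows downward; lengths in m; the calibration is good to about 2 mm. A picture is of the moment at which its call begins: read the wrist's pose just before it.
- hand_in(): hands the job in; it is judged then, once.
Trained networks look in the newest picture that a camera, given by its name, has taken for a name from the list of things; names that differ only in an ending like _2 or _b are one class to them, and where a whole thing is asked for, a point or a joint stands for the part that bears it (a point fixed in the world has none). Each returns a list of dicts, best first, with "score" (0 to 1); they miss things now and then, are a little off and sometimes report something else, mostly with a low value. They report only what shows in the picture. A call takes as long as a camera call.
- recognise(camera, target): "extent" ([left, top, right, bottom] in pixels, round what is visible of it).
- masks_of(camera, target): "pixels" (420x560 bool, what is visible of it) and "extent" ([left, top, right, bottom] in pixels, round what is visible of it).
- spot_point(camera, target): "centre" ([row, column] in pixels: a listed point, or the origin of a listed thing).
The state is a dict: "t": time; "joint_pos": joint angles; "qvel": joint speeds; "joint_torque": joint torques, N m; "tool_pos": TCP position; "eef_rot": TCP orientation; "wrist_force": force on the tool from outside, world axes, zero at the start; "moment": the same for the moment, N m; "finger_gap": opening from 0.0 (shut) to 1.0 (fully open); "grasp_force": force on a finger pad.
Only numpy, scipy, OpenCV 4.12 (cv2) and the standard library are available. Lean on these libraries where they do the work, as an engineer would, in place of code of your own. Each camera call takes 0.05 s, during which the arm holds its last target. There are 200 camera calls.

### The job

Reset the can seamer for the next batch: with a fingertip against the side of its lug, gently push the big click-stop dial round clockwise (seen from above) by exactly four clicks from where it stands, then press the push button right in on its own station to store the setting and let it come back out. Only push with the fingertips, never pinch the lug, and leave the small knob, the cans, the jar and the lids where they are.

Things in the scene. Friction and masses are not known exactly. Their poses are not given: they have to be found in the camera images.
- dial_station: grey box 120 x 120 x 50 mm tall, fixed to the bench, carrying the big click-stop dial; the only station with a wide disc. Origin under its centre (on the bench), z up
- dial (a joint): angle of the big dial in rad, grows clockwise seen from above. It rests only in click positions 20 degrees (0.349 rad) apart: 0, 0.349, 0.698 ... 3.49 (end stops at both ends); at least six clicks are free ahead of where it starts. Each click takes up to about 0.12 N m (about 3.5 N at 35 mm from the axis); past half way the dial snaps on by itself into the next position
- dial_axis (a point): point on the dial's vertical axis at the disc's top face, 62 mm above the bench. The disc is 104 mm across and 10 mm thick, bare steel, with a low hub 26 mm across and 12 mm high
- button_station: grey box 85 x 85 x 50 mm tall, fixed to the bench, carrying the push button. Origin under its centre, z up
- button_top (a point): centre of the top face of the button's black round cap, 32 mm across, in the middle of the button station, 72 mm above the bench when out; moves down with the cap
- button (a joint): travel of the push button in m: 0 out, 0.006 fully down (spring, about 5 N when fully down); it counts as pressed beyond 0.004 and springs back when let go
- trim_station: grey box 85 x 85 x 50 mm tall, fixed to the bench, with a small smooth-turning knob; not part of the job. Origin under its centre, z up
- trim_rim (a point): point on the top rim of the small knurled black knob (38 mm across, 20 mm high) on the trim station, at its white line; to be left as it is
- lug_tip (a point): outer top end of the dial's only lug, on the lug's middle line, 48 mm from the axis, 86 mm above the bench (24 mm above the disc). The lug is a black upright fin standing on the disc, running radially from 16 to 48 mm from the axis, 14 mm thick and 24 mm tall; push its anticlockwise side to turn the dial clockwise
- can_a: opened tin can packed with card, 76 mm across, 82 mm tall, loose, among the stations, near side; origin under its centre
- can_b: opened tin can packed with card, 76 mm across, 82 mm tall, loose, behind the stations, left; origin under its centre
- can_c: opened tin can packed with card, 76 mm across, 82 mm tall, loose, behind the stations, right; origin under its centre
- jar: closed jar, 60 mm across, 100 mm tall, loose, near side on the right; origin under its centre
- lid_stack: stack of can lids, 75 mm across, 32 mm tall, loose, on the far side between can_b and can_c; origin under its centre

How it is judged (in metres and radians):
On the way, in this order (a step that is already met when the one before it is completed fails the run):
1. the dial rests four clicks clockwise of its start (value of joint dial above 1.2 rad and distance of lug_tip from where it was at the start of the episode between 0.0571 and 0.0661 m and velocity of joint dial between -0.15 and 0.15 rad/s and value of joint button below 0.002 m), for 0.3 s.
2. the button is pressed in (value of joint dial above 1.2 rad and distance of lug_tip from where it was at the start of the episode between 0.0571 and 0.0661 m and value of joint button above 0.004 m), for 0.03 s.
At the end, for the whole second after the job is handed in: The dial rests in the click position four clicks (80 degrees) clockwise of where it started, within a third of a click (7 degrees); the button is out again (under 1.5 mm in); the small knob's rim is within 5 mm of its start, and the cans, jar and lid stack are within 30 mm of its start (value of joint dial above 1.2 rad and distance of lug_tip from where it was at the start of the episode between 0.0571 and 0.0661 m and velocity of joint dial between -0.05 and 0.05 rad/s and value of joint button below 0.0015 m and distance of trim_rim from where it was at the start of the episode below 0.005 m and distance of each of can_a, can_b, can_c, jar, lid_stack from where it was at the start of the episode below 0.03 m); the robot touches nothing.
It fails at once if the button is pressed (over 3 mm) while the dial is not at four clicks (value of joint button above 0.003 m and not (value of joint dial above 1.2 rad and distance of lug_tip from where it was at the start of the episode between 0.0571 and 0.0661 m)).
It fails at once if the lug is pinched: both of its sides are pressed by the fingers at once (over 3 N each) (contact force between the fingers and dial_c2 above 3 N and contact force between the fingers and dial_c3 above 3 N).
It fails at once if the dial is forced (over 40 N from the fingers) (contact force between the fingers and dial_station above 40 N).
It fails at once if the small knob is turned (rim moved over 5 mm) (not (distance of trim_rim from where it was at the start of the episode below 0.005 m)).
It fails at once if a can, the jar, or the lid stack is moved over 30 mm or lifted (not (distance of each of can_a, can_b, can_c, jar, lid_stack from where it was at the start of the episode below 0.03 m)).
It also fails if it takes over 48 s, if anything falls off the work surface, if the arm or the gripper's body presses on something with over 40 N, if the wrist force passes 120 N, or if a joint passes its speed limit or range.

## Working session

There is one attempt and no reset: what is moved stays moved. The work goes in short steps, Python scripts to look and compute and a tool call to move; the robot and the scene stay as the last step left them, time stands still between calls to the robot, and variables do not carry over. Pictures are saved under pics/ and viewed, at most 10 in all, crops included, and the job is handed in when it is done.

Besides the shell and the picture viewer there is one more tool, called after "Call:" as name([rows], argument=value, ...), one row to a line, values as JSON. carry_out: Moves the arm, as the interface text tells. Its arguments: {"type":"object","properties":{"deltas":{"type":"array"},"force":{"type":"number"}},"required":["deltas"]}

```bash
mkdir -p pics; cat > h.py <<'E'
from rig import *
import numpy as np, cv2
from scipy.spatial.transform import Rotation as R
def cam(f):
    F=210/np.tan(np.radians(f["fovy"])/2); return F,f["cx"],f["cy"],R.from_rotvec(np.ravel(f["rvec"])).as_matrix(),np.ravel(f["tvec"])
def ray(f,r,c,z=None):
    # world point on pixel ray at world height z, or from depth
    F,cx,cy,Rm,t=cam(f); d=np.array([(c-cx)/F,(r-cy)/F,1]); o=-Rm.T@t; w=Rm.T@d
    s=(z-o[2])/w[2] if z is not None else f["z_map"][int(round(r)),int(round(c))]
    return o+s*w
def cloud(f):
    F,cx,cy,Rm,t=cam(f); v,u=np.mgrid[:420,:560]; z=f["z_map"]
    P=np.stack([(u-cx)/F*z,(v-cy)/F*z,z],-1); return (P-t)@Rm
E
python3 - <<'E'
from h import *
o=get_obs();print(o["t"],o["tool_pos"],o["eef_rot"],o["wrist_force"],o["finger_gap"])
for n in("top","scene"):
    f=grab_frame(n);cv2.imwrite(f"pics/{n}0.png",f["img"]);np.save(f"{n}.npy",f,allow_pickle=True)
    print(n,cam(f)[0],(-cam(f)[3].T@cam(f)[4]).round(3))
    C=cloud(f)
    for k,z in dict(dial_axis=.062,lug_tip=.086,button_top=.072,trim_rim=None,can_a=0,jar=0,dial_station=0,button_station=0,trim_station=0,lid_stack=0).items():
        for d in spot_point(n,k)[:3 if k=="can_a" else 2]:
            r,c=d["centre"];print(n,k,round(d["score"],2),round(r),round(c),ray(f,r,c,z).round(4) if z is not None else "",ray(f,r,c).round(3))
E
```

```text
0.0 [ 0.21022542 -0.64122562  0.21794567] [-1.79937994e+02 -3.63714702e-03  1.81511020e+01] [ 0.60854027  0.4035341  -0.31835939] 1.002317698220641
top 522.1009955501704 [0.476 0.006 1.083]
top dial_axis 0.57 227 177 [0.5215 0.2132 0.062 ] [0.521 0.211 0.074]
top dial_axis 0.44 300 238 [0.3796 0.0943 0.062 ] [0.38  0.094 0.069]
top lug_tip 0.6 231 149 [0.5136 0.2627 0.086 ] [0.514 0.263 0.085]
top button_top 0.49 207 405 [ 0.5564 -0.2318  0.072 ] [ 0.556 -0.232  0.073]
top button_top 0.23 307 345 [ 0.3658 -0.111   0.072 ] [ 0.369 -0.107  0.104]
top trim_rim 0.66 214 288  [ 0.546 -0.004  0.072]
top can_a 0.9 122 224 [0.7466 0.1282 0.    ] [0.729 0.12  0.069]
top can_a 0.84 303 236 [0.3677 0.1036 0.    ] [0.374 0.098 0.067]
top can_a 0.69 124 353 [ 0.7377 -0.1437  0.    ] [ 0.722 -0.135  0.065]
top jar 0.88 307 344 [ 0.3585 -0.1181  0.    ] [ 0.37  -0.106  0.104]
top dial_station 0.89 227 183 [0.5248 0.2122 0.    ] [0.522 0.201 0.061]
top dial_station 0.46 232 149 [0.5154 0.2847 0.    ] [0.514 0.272 0.051]
top button_station 0.56 210 398 [ 0.5557 -0.2337  0.    ] [ 0.551 -0.219  0.067]
[... 353 characters left out ...]
66 187 [ 0.5539 -0.2257  0.072 ] [ 0.552 -0.228  0.07 ]
scene trim_rim 0.75 192 265  [ 0.456 -0.077 -0.001]
scene can_a 0.89 199 348 [0.3726 0.1007 0.    ] [0.401 0.113 0.022]
scene can_a 0.58 311 270 [0.7514 0.138  0.    ] [0.778 0.156 0.037]
scene can_a 0.57 247 156 [ 0.7406 -0.1512  0.    ] [ 0.765 -0.119  0.033]
scene jar 0.6 170 271 [ 0.3647 -0.1213  0.    ] [ 0.384 -0.108  0.014]
scene dial_station 0.89 254 369 [0.5221 0.2192 0.    ] [0.575 0.237 0.049]
scene button_station 0.74 191 189 [ 0.5503 -0.2331  0.    ] [ 0.592 -0.188  0.041]
scene button_station 0.65 166 185 [ 0.4724 -0.3206  0.    ] [ 0.556 -0.23   0.073]
scene lid_stack 0.6 286 213 [0.7608 0.0175 0.    ] [0.784 0.04  0.033]
```

View pics/top0.png

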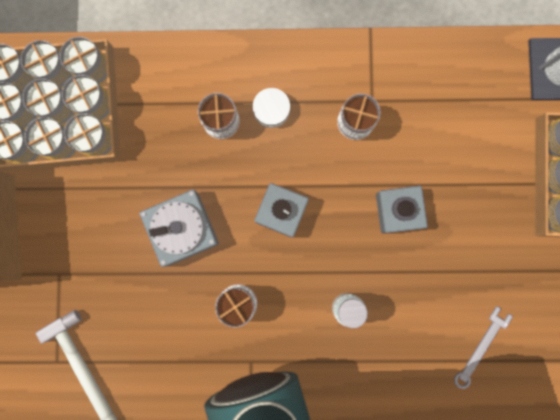

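View pics/scene0.png

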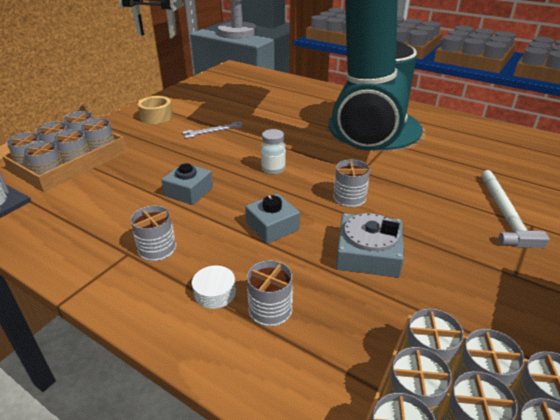

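```bash
python3 - <<'E'
from h import *
f=np.load("top.npy",allow_pickle=True).item();C=cloud(f);x,y,z=C[...,0],C[...,1],C[...,2]
near=np.hypot(x-.522,y-.213)<.075
for lo,hi in((.045,.054),(.057,.067),(.069,.078),(.081,.092)):
    m=near&(z>lo)&(z<hi);p=np.stack([x[m],y[m]],-1).astype(np.float32)
    print(lo,m.sum(),p.mean(0),np.median(z[m]),cv2.minEnclosingCircle(p),cv2.minAreaRect(p))
# disc+lug+hub silhouette above z .057
b=(np.hypot(x-.556,y+.232)<.03)&(z>.066)
p=np.stack([x[b],y[b]],-1).astype(np.float32);print("btn",p.mean(0),np.median(z[b]),cv2.minEnclosingCircle(p))
im=f["img"]; cv2.imwrite("pics/dial.png",cv2.resize(im[180:275,130:225],(600,600),interpolation=cv2.INTER_CUBIC))
s=np.load("scene.npy",allow_pickle=True).item();C=cloud(s);x,y,z=C[...,0],C[...,1],C[...,2]
b=(np.hypot(x-.556,y+.232)<.03)&(z>.066)
p=np.stack([x[b],y[b]],-1).astype(np.float32);print("btn scene",p.mean(0),np.median(z[b]),cv2.minEnclosingCircle(p))
m=(np.hypot(x-.522,y-.213)<.075)&(z>.057)&(z<.067)
p=np.stack([x[m],y[m]],-1).astype(np.float32);print("disc scene",cv2.minEnclosingCircle(p),np.median(z[m]))
m=(np.hypot(x-.522,y-.213)<.075)&(z>.081)&(z<.092)
p=np.stack([x[m],y[m]],-1).astype(np.float32);print("lug scene",cv2.minAreaRect(p),np.median(z[m]))
E
```

```text
0.045 1260 [0.51987445 0.20900029] 0.04971082548744704 ((0.5220549702644348, 0.21312262117862701), 0.0749543160200119) ((0.5211788415908813, 0.2144622802734375), (0.11995702981948853, 0.12057235836982727), 22.532623291015625)
0.057 1878 [0.52128595 0.21133305] 0.061961301277046056 ((0.5210022330284119, 0.21476073563098907), 0.05227060243487358) ((0.5209465622901917, 0.21398891508579254), (0.10227490216493607, 0.10277946293354034), 44.11101531982422)
0.069 153 [0.52030903 0.21666972] 0.07379462183409496 ((0.5132331252098083, 0.2284659594297409), 0.028625721111893654) ((0.5123851895332336, 0.22731313109397888), (0.02421623095870018, 0.05554157868027687), 34.21653366088867)
0.081 128 [0.51393384 0.24547046] 0.08585729829497435 ((0.513776421546936, 0.24517816305160522), 0.017164036631584167) ((0.5141728520393372, 0.24526993930339813), (0.01416781172156334, 0.033125393092632294), 13.031397819519043)
btn [ 0.55397546 -0.23291492] 0.07176097724147007 ((0.5587503910064697, -0.23635107278823853), 0.02194828912615776)
btn scene [ 0.558587   -0.22851844] 0.07211097783690032 ((0.5560793280601501, -0.22982943058013916), 0.01682487316429615)
disc scene ((0.522307276725769, 0.21849054098129272), 0.05396145582199097) 0.06262866538148999
lug scene ((0.5157498717308044, 0.2485550045967102), (0.015755923464894295, 0.03138638660311699), 12.03173542022705) 0.08603616524930734
```

View pics/dial.png

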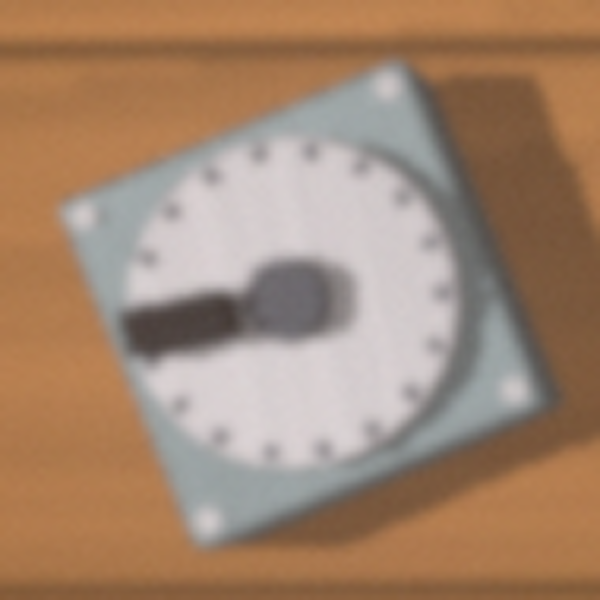

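Call:
carry_out([
  {"xyz":[0,3,0.5],"delta_rot":[0,0,8],"gripper":0},
  {"xyz":[0,6,1],"delta_rot":[0,0,16],"gripper":0},
  {"xyz":[0.5,10,1],"delta_rot":[0,0,24],"gripper":0},
  {"xyz":[1,14,1],"delta_rot":[0,0,32],"gripper":0},
  {"xyz":[2,18,1],"delta_rot":[0,0,40],"gripper":0},
  {"xyz":[4,22,1],"delta_rot":[0,0,48],"gripper":0},
  {"xyz":[6,26,1],"delta_rot":[0,0,56],"gripper":0},
  {"xyz":[8,30,1],"delta_rot":[0,0,64],"gripper":0},
  {"xyz":[10,34,1],"delta_rot":[0,0,72],"gripper":0},
  {"xyz":[12,38,1],"delta_rot":[0,0,80],"gripper":0},
  {"xyz":[14,42,1],"delta_rot":[0,0,88],"gripper":0},
  {"xyz":[15,46,1],"delta_rot":[0,0,96],"gripper":0},
])

```text
t: 2.3
tool_pos: [0.3609, -0.1797, 0.2288]
eef_rot: [180.0, 0.0, 114.5]
wrist_force: [0.5, -0.2, 0.3]
finger_gap: 0.025
grasp_force: 0.0
```

Call:
carry_out([
  {"xyz":[1,4,0],"delta_rot":[0,0,8],"gripper":0},
  {"xyz":[2,8,0],"delta_rot":[0,0,16],"gripper":0},
  {"xyz":[3,12,0],"delta_rot":[0,0,24],"gripper":0},
  {"xyz":[4.5,16,0],"delta_rot":[0,0,32],"gripper":0},
  {"xyz":[6,20,0],"delta_rot":[0,0,40],"gripper":0},
  {"xyz":[7.5,24,0],"delta_rot":[0,0,48],"gripper":0},
  {"xyz":[9,28,0],"delta_rot":[0,0,56],"gripper":0},
  {"xyz":[10,32,0],"delta_rot":[0,0,64],"gripper":0},
  {"xyz":[11,36,-1],"delta_rot":[0,0,72],"gripper":0},
  {"xyz":[12,40,-4],"delta_rot":[0,0,78],"gripper":0},
  {"xyz":[12.6,42.5,-8],"delta_rot":[0,0,78],"gripper":0},
  {"xyz":[12.6,42.5,-11],"delta_rot":[0,0,78],"gripper":0},
])

```text
t: 3.5
tool_pos: [0.4859, 0.246, 0.1161]
eef_rot: [180.0, -0.1, -167.7]
wrist_force: [0.7, -0.5, 1.7]
finger_gap: 0.003
grasp_force: 0.0
```

```bash
python3 - <<'E'
from h import *
o=get_obs();print(o["t"],o["tool_pos"],o["eef_rot"],o["joint_pos"],o["wrist_force"])
a=grab_frame("top")["img"];b=grab_frame("scene")["img"];w=grab_frame("wrist")["img"]
v=np.hstack([cv2.resize(x,(400,300)) for x in(cv2.resize(a[150:300,80:280],(400,300)),cv2.resize(b[120:270,270:470],(400,300)))])
cv2.imwrite("pics/a1.png",np.vstack([v,np.hstack([cv2.resize(w,(400,300)),cv2.resize(b,(400,300))])]))
E
```

```text
3.5 [0.48585479 0.24603021 0.11610226] [ 1.79992416e+02 -8.33116273e-02 -1.67687727e+02] [ 2.41596193e+01 -7.01095240e+00  1.05817145e+02  2.48140720e-02
  8.12737885e+01 -7.81564300e+01] [ 0.69722885 -0.45584858  1.66237042]
```

View pics/a1.png

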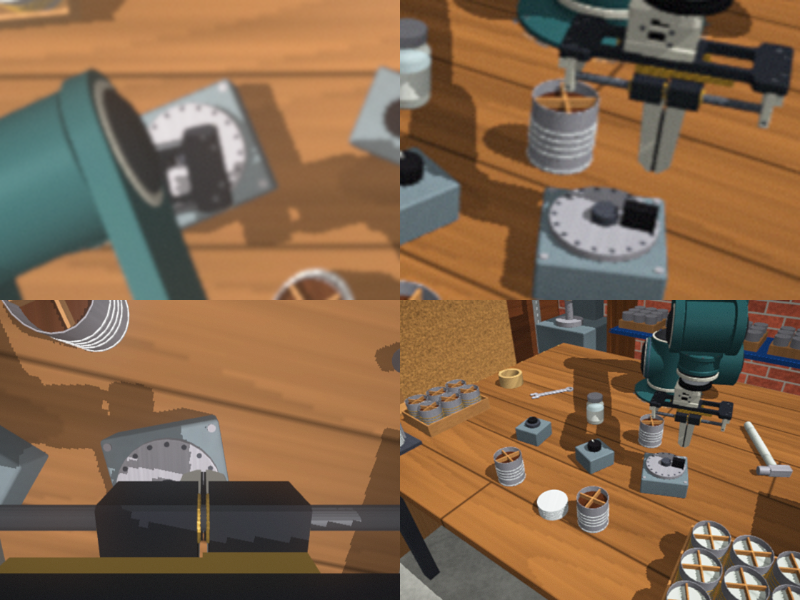

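Call:
carry_out([
  {"xyz":[0,0,-1.5],"delta_rot":[0,0,0],"gripper":0},
  {"xyz":[0,0,-3],"delta_rot":[0,0,0],"gripper":0},
  {"xyz":[0,0,-4],"delta_rot":[0,0,0],"gripper":0},
  {"xyz":[0,0,-4.5],"delta_rot":[0,0,0],"gripper":0},
  {"xyz":[0,0,-4.5],"delta_rot":[0,0,0],"gripper":0},
])

```text
t: 4.15
tool_pos: [0.4861, 0.2433, 0.073]
eef_rot: [-180.0, -0.0, -167.9]
wrist_force: [-0.5, -0.2, 0.7]
finger_gap: 0.003
grasp_force: 0.0
```

```bash
python3 - <<'E'
from h import *
o=get_obs();print(o["tool_pos"],o["eef_rot"],o["wrist_force"])
# plan: finger pose vs lug push angle phi (deg clockwise), offset o
ax=np.array([.5213,.215]);p0=o["tool_pos"][:2]
for phi in range(-20,90,5):
    t=np.radians(102.5-phi);u=np.array([np.cos(t),np.sin(t)]);v=np.array([-u[1],u[0]])
    print(phi,((ax+.037*u+.0145*v-p0)*100).round(2))
E
```

```text
[0.48606712 0.24333201 0.07302605] [-1.79990251e+02 -4.91616434e-02 -1.67865166e+02] [-0.54250347 -0.15675198  0.69849105]
-20 [ 0.31 -0.49]
-15 [ 0.53 -0.22]
-10 [0.77 0.03]
-5 [1.03 0.26]
0 [1.31 0.47]
5 [1.6  0.65]
10 [1.91 0.8 ]
15 [2.24 0.93]
20 [2.57 1.02]
25 [2.91 1.09]
30 [3.25 1.13]
35 [3.6  1.14]
40 [3.95 1.12]
45 [4.29 1.07]
50 [4.63 0.98]
55 [4.95 0.87]
60 [5.27 0.74]
65 [5.58 0.57]
70 [5.86 0.38]
75 [6.14 0.16]
80 [ 6.39 -0.08]
85 [ 6.62 -0.34]
```

Call:
carry_out([
  {"xyz":[0.4,0.15,0],"delta_rot":[0,0,0],"gripper":0},
  {"xyz":[0.8,0.3,0],"delta_rot":[0,0,0],"gripper":0},
  {"xyz":[1.0,0.38,0],"delta_rot":[0,0,0],"gripper":0},
  {"xyz":[1.2,0.43,0],"delta_rot":[0,0,0],"gripper":0},
  {"xyz":[1.3,0.47,0],"delta_rot":[0,0,0],"gripper":0},
  {"xyz":[1.42,0.54,0],"delta_rot":[0,0,-2],"gripper":0},
  {"xyz":[1.54,0.62,0],"delta_rot":[0,0,-4],"gripper":0},
  {"xyz":[1.66,0.68,0],"delta_rot":[0,0,-6],"gripper":0},
  {"xyz":[1.66,0.68,0],"delta_rot":[0,0,-6],"gripper":0},
])

```text
t: 5.05
tool_pos: [0.503, 0.2505, 0.0737]
eef_rot: [180.0, 0.0, -173.9]
wrist_force: [0.1, -0.0, 0.9]
finger_gap: 0.005
grasp_force: 0.0
```

Call:
carry_out([
  {"xyz":[0.12,0.06,0],"delta_rot":[0,0,-2],"gripper":0},
  {"xyz":[0.25,0.12,0],"delta_rot":[0,0,-4],"gripper":0},
  {"xyz":[0.25,0.12,0],"delta_rot":[0,0,-4],"gripper":0},
])

```text
t: 5.35
tool_pos: [0.5056, 0.2516, 0.0736]
eef_rot: [-180.0, 0.0, -177.8]
wrist_force: [-0.1, -0.4, 0.3]
finger_gap: 0.002
grasp_force: 0.0
```

```bash
python3 - <<'E'
from h import *
o=get_obs();print(o["tool_pos"],o["eef_rot"],o["wrist_force"],o["moment"])
b=grab_frame("scene")["img"]
cv2.imwrite("pics/a2.png",cv2.resize(b[180:280,310:440],(780,600),interpolation=cv2.INTER_CUBIC))
E
```

```text
[0.50555417 0.25157026 0.0736429 ] [-1.79998639e+02  1.85812692e-02 -1.77830435e+02] [-0.06709806 -0.43529341  0.27360017] [ 0.05169449 -0.13583102  0.00617719]
```

View pics/a2.png

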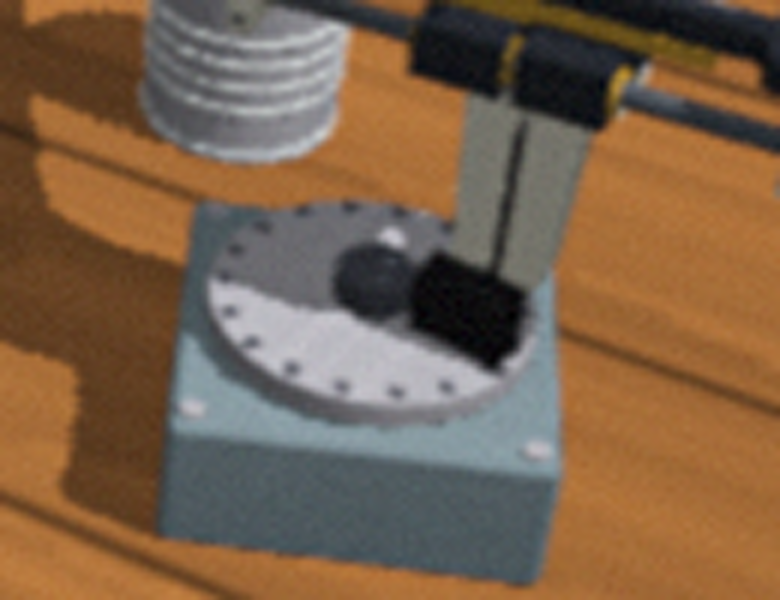

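```bash
cat >> h.py <<'E'
def lug(f):
    C=cloud(f);x,y,z=C[...,0],C[...,1],C[...,2]
    m=(np.hypot(x-.5223,y-.2165)<.052)&(np.hypot(x-.5223,y-.2165)>.014)&(z>.080)&(z<.092)&(f["img"].max(-1)<70)
    p=np.stack([x[m],y[m]],-1).astype(np.float32);c=p.mean(0)-[.5223,.2165]
    d=np.linalg.svd(p-p.mean(0),full_matrices=False)[2][0]
    return m.sum(),np.degrees(np.arctan2(c[1],c[0])),np.degrees(np.arctan2(d[1],d[0]))%180,cv2.minAreaRect(p)
E
python3 - <<'E'
from h import *
s=np.load("scene.npy",allow_pickle=True).item();print(lug(s))
f=grab_frame("scene");print(lug(f),spot_point("scene","lug_tip")[:1])
for d in spot_point("scene","lug_tip")[:1]: print(ray(f,*d["centre"],.086))
E
```

```text
(np.int64(108), np.float64(98.28301444792557), np.float32(100.670685), ((0.5155164003372192, 0.24946217238903046), (0.01574154943227768, 0.029572682455182076), 11.68391227722168))
(np.int64(132), np.float64(81.5335740599991), np.float32(85.061104), ((0.5234630107879639, 0.2500545382499695), (0.03179076686501503, 0.023194346576929092), 76.563720703125)) [{'centre': [228.4, 394.1], 'score': 0.72}]
[0.52527262 0.26056839 0.086     ]
```

Call:
carry_out([
  {"xyz":[0.17,0.07,0],"delta_rot":[0,0,-2.5],"gripper":0},
  {"xyz":[0.33,0.13,0],"delta_rot":[0,0,-5],"gripper":0},
  {"xyz":[0.5,0.18,0],"delta_rot":[0,0,-7.5],"gripper":0},
  {"xyz":[0.66,0.22,0],"delta_rot":[0,0,-10],"gripper":0},
  {"xyz":[0.66,0.22,0],"delta_rot":[0,0,-10],"gripper":0},
])

```text
t: 6.05
tool_pos: [0.5117, 0.2537, 0.0736]
eef_rot: [-180.0, -0.1, 172.1]
wrist_force: [-5.0, -0.6, 2.6]
finger_gap: 0.006
grasp_force: 2.3
```

```bash
cat > q.py <<'E'
from h import *
o=get_obs();print(o["t"],o["tool_pos"].round(4) if hasattr(o["tool_pos"],"round") else o["tool_pos"],o["eef_rot"][2],np.round(o["wrist_force"],2),np.round(o["moment"],2))
f=grab_frame("scene");print(lug(f)[:3])
for d in spot_point("scene","lug_tip")[:1]: print(d["score"],ray(f,*d["centre"],.086))
E
python3 q.py
```

```text
6.05 [0.5117 0.2537 0.0736] 172.14505091034164 [-4.99 -0.64  2.56] [-0.11  0.63 -0.07]
(np.int64(139), np.float64(76.68063763098672), np.float32(82.996086))
0.98 [0.52741919 0.26046845 0.086     ]
```

Call:
carry_out([
  {"xyz":[0.13,0.03,0],"delta_rot":[0,0,-2],"gripper":0},
  {"xyz":[0.27,0.06,0],"delta_rot":[0,0,-4],"gripper":0},
  {"xyz":[0.34,0.07,0],"delta_rot":[0,0,-5],"gripper":0},
  {"xyz":[0.34,0.07,0],"delta_rot":[0,0,-5],"gripper":0},
])

```text
t: 6.55
tool_pos: [0.5156, 0.2545, 0.0737]
eef_rot: [180.0, 0.0, 167.2]
wrist_force: [0.6, -0.6, -0.0]
finger_gap: 0.006
grasp_force: 0.0
```

```bash
python3 q.py
```

```text
6.55 [0.5156 0.2545 0.0737] 167.19769892501392 [ 0.57 -0.62 -0.04] [ 0.03 -0.15 -0.01]
(np.int64(136), np.float64(62.713273606717046), np.float32(68.4382))
0.7 [0.53486514 0.25752348 0.086     ]
```

Call:
carry_out([
  {"xyz":[0.17,0.02,0],"delta_rot":[0,0,-2.5],"gripper":0},
  {"xyz":[0.34,0.04,0],"delta_rot":[0,0,-5],"gripper":0},
  {"xyz":[0.52,0.05,0],"delta_rot":[0,0,-7.5],"gripper":0},
  {"xyz":[0.69,0.05,0],"delta_rot":[0,0,-10],"gripper":0},
  {"xyz":[0.86,0.04,0],"delta_rot":[0,0,-12.5],"gripper":0},
  {"xyz":[1.04,0.03,0],"delta_rot":[0,0,-15],"gripper":0},
  {"xyz":[1.18,0.01,0],"delta_rot":[0,0,-17],"gripper":0},
  {"xyz":[1.31,-0.01,0],"delta_rot":[0,0,-19],"gripper":0},
  {"xyz":[1.38,-0.02,0],"delta_rot":[0,0,-20],"gripper":0},
  {"xyz":[1.38,-0.02,0],"delta_rot":[0,0,-20],"gripper":0},
])

```text
t: 7.65
tool_pos: [0.5293, 0.2542, 0.0737]
eef_rot: [180.0, 0.0, 147.2]
wrist_force: [0.8, -0.9, 0.8]
finger_gap: 0.003
grasp_force: 0.0
```

```bash
python3 q.py
```

```text
7.65 [0.5293 0.2542 0.0737] 147.18029373888498 [ 0.75 -0.94  0.81] [ 0.04 -0.18  0.06]
(np.int64(120), np.float64(41.27836949611386), np.float32(45.84022))
0.77 [0.54646778 0.24712524 0.086     ]
```

Call:
carry_out([
  {"xyz":[0.17,-0.04,0],"delta_rot":[0,0,-2.5],"gripper":0},
  {"xyz":[0.34,-0.09,0],"delta_rot":[0,0,-5],"gripper":0},
  {"xyz":[0.5,-0.14,0],"delta_rot":[0,0,-7.5],"gripper":0},
  {"xyz":[0.66,-0.2,0],"delta_rot":[0,0,-10],"gripper":0},
  {"xyz":[0.82,-0.26,0],"delta_rot":[0,0,-12.5],"gripper":0},
  {"xyz":[0.98,-0.33,0],"delta_rot":[0,0,-15],"gripper":0},
  {"xyz":[1.1,-0.4,0],"delta_rot":[0,0,-17],"gripper":0},
  {"xyz":[1.17,-0.43,0],"delta_rot":[0,0,-18],"gripper":0},
  {"xyz":[1.23,-0.47,0],"delta_rot":[0,0,-19],"gripper":0},
  {"xyz":[1.23,-0.47,0],"delta_rot":[0,0,-19],"gripper":0},
])

```text
t: 8.75
tool_pos: [0.5417, 0.2495, 0.0737]
eef_rot: [180.0, 0.0, 128.1]
wrist_force: [0.2, 0.7, 0.2]
finger_gap: 0.009
grasp_force: 0.0
```

```bash
python3 q.py
```

```text
8.75 [0.5417 0.2495 0.0737] 128.14900752451211 [0.16 0.65 0.18] [-0.01 -0.12 -0.02]
(np.int64(108), np.float64(23.700857290335787), np.float32(21.709478))
0.66 [0.56243479 0.23721243 0.086     ]
```

Call:
carry_out([
  {"xyz":[-0.4,0.9,0],"delta_rot":[0,0,0],"gripper":0},
  {"xyz":[-0.6,1.4,0.5],"delta_rot":[0,0,0],"gripper":0},
  {"xyz":[-0.6,1.4,3],"delta_rot":[0,0,0],"gripper":0},
  {"xyz":[-0.6,1.4,7],"delta_rot":[0,0,0],"gripper":0},
  {"xyz":[-0.6,0,10],"delta_rot":[0,0,0],"gripper":0},
  {"xyz":[-0.6,-4,10],"delta_rot":[0,0,-4],"gripper":0},
  {"xyz":[-0.6,-8,10],"delta_rot":[0,0,-8],"gripper":0},
  {"xyz":[0,-12,10],"delta_rot":[0,0,-12],"gripper":0},
  {"xyz":[0,-16,10],"delta_rot":[0,0,-16],"gripper":0},
  {"xyz":[0.5,-20,10],"delta_rot":[0,0,-20],"gripper":0},
  {"xyz":[1,-24,10],"delta_rot":[0,0,-24],"gripper":0},
  {"xyz":[1.4,-28,10],"delta_rot":[0,0,-28],"gripper":0},
])

```text
t: 10.05
tool_pos: [0.5555, -0.0315, 0.1743]
eef_rot: [180.0, 0.0, 100.0]
wrist_force: [0.3, 0.4, 0.3]
finger_gap: 0.008
grasp_force: 0.0
```

Call:
carry_out([
  {"xyz":[0,-4,0],"delta_rot":[0,0,-4],"gripper":0},
  {"xyz":[0,-8,0],"delta_rot":[0,0,-8],"gripper":0},
  {"xyz":[0,-12,0],"delta_rot":[0,0,-12],"gripper":0},
  {"xyz":[0,-16,0],"delta_rot":[0,0,-16],"gripper":0},
  {"xyz":[0,-18,-1],"delta_rot":[0,0,-18],"gripper":0},
  {"xyz":[0,-20,-3],"delta_rot":[0,0,-18],"gripper":0},
  {"xyz":[0,-20,-5],"delta_rot":[0,0,-18],"gripper":0},
  {"xyz":[0,-20,-5],"delta_rot":[0,0,-18],"gripper":0},
])

```text
t: 10.85
tool_pos: [0.5545, -0.23, 0.1212]
eef_rot: [-179.8, -0.1, 82.1]
wrist_force: [-0.3, 0.6, 0.4]
finger_gap: 0.005
grasp_force: 0.0
```

```bash
python3 - <<'E'
from h import *
o=get_obs();print(o["t"],o["tool_pos"],o["eef_rot"],o["wrist_force"])
f=grab_frame("top");s=grab_frame("scene")
f0=np.load("top.npy",allow_pickle=True).item()
print(lug(f0),lug(f),lug(s))
print([ (d["score"],ray(f,*d["centre"],.086)) for d in spot_point("top","lug_tip")[:2]])
v=np.hstack([cv2.resize(f["img"][165:285,110:270],(400,300)),cv2.resize(s["img"][100:220,120:280],(400,300))])
cv2.imwrite("pics/a3.png",v)
E
```

```text
10.85 [ 0.55454869 -0.22998237  0.12118718] [-1.79789622e+02 -6.76726920e-02  8.21327393e+01] [-0.26192718  0.61994548  0.41608464]h.py:17: RuntimeWarning: Mean of empty slice.
  p=np.stack([x[m],y[m]],-1).astype(np.float32);c=p.mean(0)-[.5223,.2165]
  ret = um.true_divide(
h.py:18: RuntimeWarning: Mean of empty slice.
  d=np.linalg.svd(p-p.mean(0),full_matrices=False)[2][0]
Traceback (most recent call last):
  File "h.py", line 18, in lug
    d=np.linalg.svd(p-p.mean(0),full_matrices=False)[2][0]
      ~~~~~~~~~~~~~~~~~~~~~~~~~~~~~~~~~~~~~~~~~~~~~~~~~^^^
IndexError: index 0 is out of bounds for axis 0 with size 0
```

```bash
python3 - <<'E'
from h import *
f=grab_frame("top");s=grab_frame("scene")
print(lug(s)); C=cloud(f);m=(np.hypot(C[...,0]-.5213,C[...,1]-.2148)<.055)&(C[...,2]>.081)&(C[...,2]<.092)
p=C[m][:,:2].astype(np.float32);print(len(p),cv2.minAreaRect(p) if len(p)>5 else 0, p.mean(0)-[.5213,.2148])
cv2.imwrite("pics/a3.png",np.hstack([cv2.resize(f["img"][165:285,110:270],(400,300)),cv2.resize(s["img"][100:220,120:280],(400,300))]))
E
```

```text
(np.int64(102), np.float64(23.251941295945553), np.float32(19.996277), ((0.5519657731056213, 0.22945934534072876), (0.0341353602707386, 0.013370610773563385), 21.480560302734375))
126 ((0.5504099130630493, 0.2266695648431778), (0.03198664262890816, 0.014234929345548153), 22.91290283203125) [0.0289519  0.01160905]
```

View pics/a3.png

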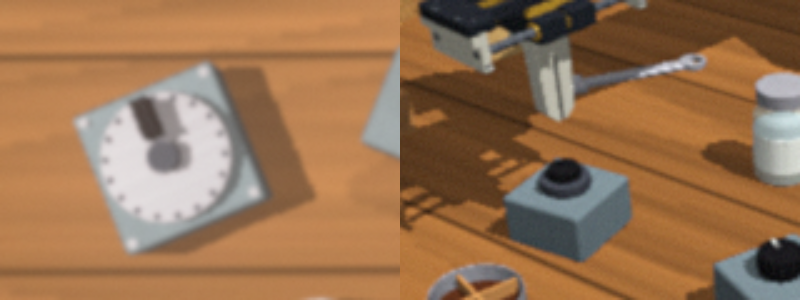

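The top view shows the lug at 22.9° against 103° at the start, which is four clicks. The shut fingers are centred above the button.

Call:
carry_out([
  {"xyz":[0.1,-0.1,-2],"delta_rot":[0,0,0],"gripper":0},
  {"xyz":[0.1,-0.1,-3.5],"delta_rot":[0,0,0],"gripper":0},
  {"xyz":[0.1,-0.1,-4.5],"delta_rot":[0,0,0],"gripper":0},
  {"xyz":[0.1,-0.1,-5],"delta_rot":[0,0,0],"gripper":0},
  {"xyz":[0.1,-0.1,-5.3],"delta_rot":[0,0,0],"gripper":0},
  {"xyz":[0.1,-0.1,-5.5],"delta_rot":[0,0,0],"gripper":0},
  {"xyz":[0.1,-0.1,-5.5],"delta_rot":[0,0,0],"gripper":0},
  {"xyz":[0.1,-0.1,-5.5],"delta_rot":[0,0,0],"gripper":0},
])

```text
t: 11.85
tool_pos: [0.5566, -0.2315, 0.0692]
eef_rot: [180.0, 0.0, 82.1]
wrist_force: [-1.3, 1.9, 3.2]
finger_gap: 0.006
grasp_force: 1.5
```

Call:
carry_out([
  {"xyz":[0,0,-0.15],"delta_rot":[0,0,0],"gripper":0},
  {"xyz":[0,0,-0.3],"delta_rot":[0,0,0],"gripper":0},
  {"xyz":[0,0,-0.3],"delta_rot":[0,0,0],"gripper":0},
  {"xyz":[0,0,-0.3],"delta_rot":[0,0,0],"gripper":0},
])

```text
t: 12.25
tool_pos: [0.5568, -0.2315, 0.0662]
eef_rot: [180.0, 0.0, 82.2]
wrist_force: [-2.8, 2.2, 7.5]
finger_gap: 0.004
grasp_force: 3.9
```

Call:
carry_out([
  {"xyz":[0,0,-0.1],"delta_rot":[0,0,0],"gripper":0},
  {"xyz":[0,0,-0.1],"delta_rot":[0,0,0],"gripper":0},
  {"xyz":[0,0,-0.1],"delta_rot":[0,0,0],"gripper":0},
])

```text
t: 12.55
tool_pos: [0.5568, -0.2315, 0.066]
eef_rot: [179.9, 0.0, 82.2]
wrist_force: [-6.5, 3.4, 16.6]
finger_gap: 0.001
grasp_force: 8.1
```

Call:
carry_out([
  {"xyz":[0,0,0.5],"delta_rot":[0,0,0],"gripper":0},
  {"xyz":[0,0,1.5],"delta_rot":[0,0,0],"gripper":0},
  {"xyz":[0,0,4],"delta_rot":[0,0,0],"gripper":0},
  {"xyz":[0,0,8],"delta_rot":[0,0,0],"gripper":0},
  {"xyz":[0,0,12],"delta_rot":[0,0,0],"gripper":0},
  {"xyz":[0,-4,13],"delta_rot":[0,0,0],"gripper":0},
  {"xyz":[0,-8,13],"delta_rot":[0,0,0],"gripper":0},
  {"xyz":[0,-10,13],"delta_rot":[0,0,0],"gripper":0},
  {"xyz":[0,-10,13],"delta_rot":[0,0,0],"gripper":0},
  {"xyz":[0,-10,13],"delta_rot":[0,0,0],"gripper":0},
])

```text
t: 13.55
tool_pos: [0.5563, -0.3311, 0.1941]
eef_rot: [-179.9, -0.0, 82.1]
wrist_force: [0.4, 0.5, 0.2]
finger_gap: 0.003
grasp_force: 0.0
```

```bash
python3 - <<'E'
from h import *
f=grab_frame("top");s=grab_frame("scene")
C=cloud(f);m=(np.hypot(C[...,0]-.5213,C[...,1]-.2148)<.055)&(C[...,2]>.081)&(C[...,2]<.092)
p=C[m][:,:2].astype(np.float32);print(len(p),cv2.minAreaRect(p))
C=cloud(s);m=(np.hypot(C[...,0]-.556,C[...,1]+.231)<.012);print("btn z",np.percentile(C[m][:,2],[50,80]))
o=get_obs();print(o["t"],o["tool_pos"],o["qvel"],o["wrist_force"])
E
```

```text
126 ((0.5505000948905945, 0.2268274873495102), (0.031745545566082, 0.014199926517903805), 22.81893539428711)
btn z [0.07238064 0.07345808]
13.65 [ 0.55653125 -0.33039376  0.19448062] [ 0.26659357 -0.28192058 -0.03351049 -0.06573643 -0.04258988 -0.1688155 ] [ 1.14768299 -0.59142551  0.51287162]
```

The button went to its stop and is back out, the dial is still at four clicks, and the arm is clear of everything.

```bash
python3 -c "
from rig import *
print(hand_in())"
```

```text
the job is handed in; nothing more can be done
None
```

I pushed the dial four clicks clockwise (measured about 80°) and pressed the button to its stop; it came back out. The arm is clear and the job is handed in, though the hand-in gave no verdict.

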